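# Raise the conveyor stop and run a carton up to it

## Task

At the food pantry's packing table, push the yellow-balled lever of the roller conveyor over until it snaps to its other side, so that the red stop plate comes up between the rollers; then push the carton along the rollers until it rests against the raised stop. Only push with the fingers: do not lift or tip the carton, do not run it past the stop, and leave the food cans standing where they are. Finish with the lever still over and the carton left against the stop.

Things in the scene. Friction and masses are not known exactly. Their poses are not given: they have to be found in the camera images.
- conveyor: Fixed roller conveyor, level, 500 mm long along its y; goods travel to its -y end. Origin: centre, on the table. Steel rollers (20 mm diameter, 30 mm apart, along x), tops 60 mm above the table. Side rails: inner faces at x = +-56 mm, 10 mm thick, tops at 75 mm. Grey lever housing 50 x 90 mm, 70 mm high (round boss on it to 80 mm), outside the -x rail, centred at x = -92, y = -130 mm.
- stop_lever (a joint): Toggle lever, 10 mm rod: 0 leans 0.5 rad from upright to the conveyor's +y (stop down, the start), 1.0 leans 0.5 rad to -y (stop up). Over-centre spring: past upright (0.5) it snaps to the end by itself; about 4 N at the ball to start it, less near upright. Pivot at x = -92, y = -130, z = 70 mm in the conveyor's frame, axis along its x, 75 mm from pivot to ball centre.
- lever_ball (a point): Centre of the lever's yellow ball, 28 mm diameter; about 136 mm above the table at either end of its swing, 145 mm when upright.
- stop_plate (a joint): Height of the red stop plate above its lowered place, m: 0 lowered (top edge 5 mm below the roller tops), 0.04 raised (35 mm above the roller tops). Geared to the lever, it follows it.
- stop_line (a point): Fixed point on the conveyor: the middle of the face of the stop plate that goods meet, at the height of the roller tops (conveyor frame x = 0, y = -147.5 mm, z = 60 mm). The plate is 90 mm wide across the rollers, 5 mm thick.
- carton: Closed brown cardboard carton, tape strip and yellow sticker on top, green panels on its long sides: 100 mm across the conveyor, 160 mm along it (its y), 80 mm high, about 0.7 kg, loose on the rollers, 6 mm play to each rail. Origin: centre of its underside. It rolls with about 1 to 4 N of slow push and stops soon when left.
- can_green: Food can with green label, 66 mm diameter, 100 mm high, standing on the table by the conveyor; origin at the centre of its base. To be left alone.
- can_yellow: The same with yellow label. To be left alone.
- can_blue: The same with blue label. To be left alone.
Mind the look-alikes: they are no part of the job. Of the things like the carton, leave any that is purple; of the rest the smaller one is meant.

How it is judged:
By the outcome, as a careful person would: the job done as asked, in the order asked, and still so for the second after the job is handed in, with the robot touching nothing.
It also fails if it takes over 48 s, if anything falls off the work surface, if the arm or the gripper's body presses on something with over 40 N, if the wrist force passes 120 N, or if a joint passes its speed limit or range.

## Robot

A 6-joint arm with a two-finger parallel gripper is mounted at the origin on the work surface. World frame = base frame: x ahead of the robot, y to its left, z up, the work surface at z = 0. Lengths are in m, angles in rad, forces in N, time in s.
With the tool pointing down it reaches from about 0.35 to 0.975 m from the base axis. Payload 4.9 kg.
Tool frame: the origin (TCP) lies on the centre line of the jaws, within the pads' length; the fingertips stand 8 mm ahead of it and the grasp point (between the pads) lies 11 mm behind it; z points along the fingers, y is the direction in which the jaws open and shut (so a half turn about z gives the same grasp; the last joint's range is limited). The gripper opens to 85 mm and grips with 20 to 120 N. Pads are 22 mm wide; open, the fingers measure 114 mm over their backs; the gripper's body (76 mm by 85 mm) begins 54 mm behind the grasp point. The pads swing forward as they close: fully open they stand 13 mm farther back than shut.
Start: joints at [1.032, 0.053, 1.613, -0, 1.476, -0.119], TCP at [0.255, 0.571, 0.239] pointing down, gripper open.
Joint ranges: [-3.01, 3.01], [-1.01, 2.22], [0.06, 2.58], [-1.02, 4.17], [0.09, 2.62], [-3.14, 3.14]. Speed limits (rad/s): [2.57, 2.57, 3.14, 3.14, 3.14, 3.14].

## Interface

Orientations are given as a rotation vector (axis times angle).
In Python, from station import get_obs, get_image, calibration, finish_job gives the robot as it stands. The module is installed in compiled form; this text tells all that it offers.
- The arm moves only by the shell command python3 -m jog 'ROWS' [FORCE]. ROWS is JSON, a list of rows, each a list of 7 numbers: the shift along the tool's x, y, z in cm, then the turn, a rotation vector about the tool's x, y, z in rad, then the closure in counts, from 0 (fully open) to 255 (shut). In form: [[dx, dy, dz, ax, ay, az, jaw], ...]. A call has 1 to 8 rows; each row is the pose to reach, as a shift and turn from the pose measured when the call began, along the tool's axes at that moment; what a row does not reach only later rows make up. A row lasts 1/12 s, in which the tool goes at most 41.7 mm and 7.16 degrees, less where a joint would pass 70% of its speed; a pose out of reach is approached as far as the arm can. A call with a gripper value outside its range is refused whole. The fingers move at their own pace and stop on an object; FORCE is the grip in N (left out, the last holds). Time passes only in rows, so rows that repeat a pose let the fingers close. It gives the time, the measured TCP pose, the force and the opening at its end, in the units of the state.
- get_obs(): the state, without advancing time (a new reading comes with each control period).
- get_image(name): name is "side" or "top"; returns the picture (420x560x3 uint8, red, green, blue); there is no depth.
- calibration(name): a dict with "vfov" (degrees; the focal length in pixels is half the picture's height over the tangent of half this angle, whatever the lens; pixels are square), "cx", "cy" (the principal point, pixels), "R" (3x3) and "t" (3): a world point X has camera coordinates R X + t. Camera axes: x right, y down, z forward; pixel columns grow to the right and rows downward; lengths in m; the calibration is good to about 2 mm. A picture is of the moment at which its call begins. calibration takes no time and is no camera call.
- finish_job(): hands the job in, once; it reports no verdict.
The state is a dict: "t": time; "q": joint angles; "dq": joint speeds; "effort": joint torques, N m; "tool_pos": TCP position; "tool_rot": TCP orientation; "contact_force": force on the tool from outside, world axes, zero at the start; "wrist_torque": the same for the moment, N m; "opening": finger opening in m.
Only numpy, scipy, OpenCV 4.12 (cv2) and the standard library are available. Lean on these libraries where they do the work, as an engineer would, in place of code of your own. Each camera call takes 0.05 s, during which the arm holds its last target. There are 200 camera calls.

## Working session

There is one attempt and no reset: what is moved stays moved. The work goes in short steps, Python scripts to look and compute and a shell command to move; the robot and the scene stay as the last step left them, time stands still between calls to the robot, and variables do not carry over. Pictures are saved under pics/ and viewed, about 8 in all and at most 12, crops included, and the job is handed in when it is done.

```bash
mkdir -p pics; python3 - <<'E'
from station import *
import cv2,numpy as np
for n in("top","side"):
    cv2.imwrite(f"pics/{n}0.png",get_image(n)[:,:,::-1]); c=calibration(n); print(n,c)
o=get_obs();print(o["t"],o["tool_pos"],o["tool_rot"],o["contact_force"])
E
```

```text
top {'vfov': 53.278822139415716, 'cx': 275.8332186305508, 'cy': 221.17160174669402, 'R': array([[ 0.01844784, -0.99977644,  0.01033169],
       [-0.99820214, -0.01900622, -0.05684407],
       [ 0.05702773, -0.00926446, -0.99832961]]), 't': array([0.09086895, 0.56206265, 1.04596637])}
side {'vfov': 55.74383099512532, 'cx': 272.75517027379374, 'cy': 217.1576476238502, 'R': array([[ 0.87945247, -0.47569274, -0.01672638],
       [-0.37167344, -0.66434191, -0.64846641],
       [ 0.29735873,  0.57651214, -0.76105949]]), 't': array([-0.45247132,  0.33959433,  0.77416023])}
0.1 [0.25443688 0.57025989 0.23817602] [-6.54392906e-01 -3.07207282e+00  2.83303643e-03] [-0.21161058 -0.17606027 -0.06289209]
```

View pics/top0.png

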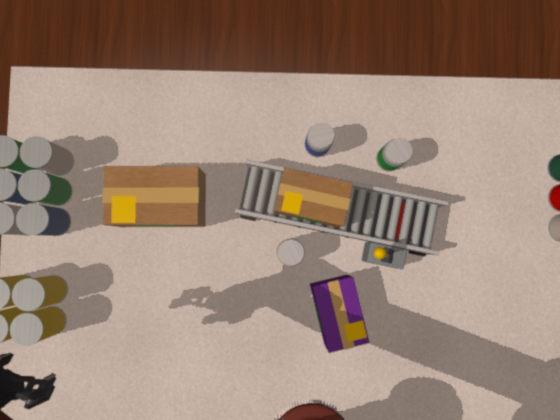

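View pics/side0.png

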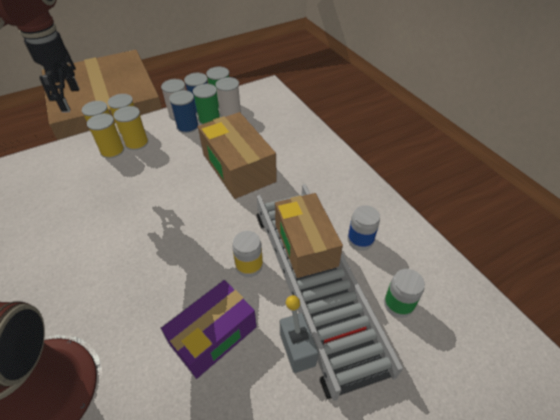

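```bash
cat > h.py <<'E'
from station import *
import cv2,numpy as np
def ray(n,u,v,z):
    c=calibration(n);f=210/np.tan(np.radians(c["vfov"]/2));R,t=c["R"],c["t"]
    d=R.T@np.array([(u-c["cx"])/f,(v-c["cy"])/f,1]);o=-R.T@t
    return o+d*(z-o[2])/d[2]
def blobs(n,im,lo,hi,mn=15,roi=None):
    m=cv2.inRange(cv2.cvtColor(im,cv2.COLOR_RGB2HSV),lo,hi)
    if roi: 
        k=np.zeros_like(m);x0,y0,x1,y1=roi;k[y0:y1,x0:x1]=1;m=m*k
    return [c for c in cv2.findContours(m,cv2.RETR_EXTERNAL,cv2.CHAIN_APPROX_NONE)[0] if len(c)>=4 and cv2.contourArea(c)>=mn]
E
python3 - <<'E'
from h import *
im=get_image("top");s=get_image("side")
for n,i,roi,a in(("top",im,(230,150,460,270),8),("side",s,(250,180,420,400),8)):
    for nm,lo,hi,z in(("yellow",(20,180,120),(32,255,255),.136),("red",(0,150,60),(8,255,255),.055),("brown",(8,70,60),(19,200,255),.14)):
        for c in blobs(n,i,lo,hi,a,roi):
            r=cv2.minAreaRect(c);print(n,nm,np.round(r[0],1),np.round(r[1],1),round(r[2]),cv2.contourArea(c),ray(n,*r[0],z).round(4))
            if nm=="brown":
                for p in cv2.boxPoints(r): print("   ",p.round(1),ray(n,*p,z).round(4))
for nm,p in (("farL",(248,163)),("farR",(447,202)),("nearL",(237,212)),("nearR",(437,251))): print(nm,ray("top",*p,.075).round(4))
for nm,p in (("can",(290,252)),("canb",(320,132)),("cang",(398,148))): print(nm,ray("top",*p,.1).round(4))
cv2.imwrite("pics/crop.png",cv2.resize(im[140:280,220:470,::-1],None,fx=3.2,fy=3.2,interpolation=cv2.INTER_CUBIC))
E
```

```text
top yellow [379.3 252.8] [11.3 10.6] 45 93.5 [ 0.4869 -0.1308  0.136 ]
top yellow [291.8 202.3] [18.2 20.1] 14 331.0 [0.5966 0.0673 0.136 ]
top red [399.7 219.9] [ 2.5 36.5] 11 55.0 [ 0.5668 -0.2016  0.055 ]
top brown [313.3 197.7] [72.8 47.3] 13 3179.5 [0.6075 0.0193 0.14  ]
    [272.7 212.9] [0.5715 0.1099 0.14  ]
    [282.9 166.8] [0.6763 0.0888 0.14  ]
    [354.  182.6] [ 0.6437 -0.072   0.14  ]
    [343.7 228.7] [ 0.5391 -0.0498  0.14  ]
side yellow [292.5 302. ] [12.  10.6] 45 102.0 [ 0.4874 -0.1321  0.136 ]
side yellow [252.5 266.5] [9. 5.] 90 36.5 [ 0.4573 -0.0256  0.136 ]
side yellow [289.7 209.4] [12.4 19.2] 76 195.0 [0.5981 0.0698 0.136 ]
side red [344.6 334.3] [ 2.2 43.3] 72 54.5 [ 0.5651 -0.2058  0.055 ]
side brown [308.2 233.5] [81.9 54.7] 69 2750.5 [ 0.5964 -0.0109  0.14  ]
    [267.9 205.1] [0.5599 0.102  0.14  ]
    [318.9 185.4] [0.6935 0.0986 0.14  ]
    [348.5 261.8] [ 0.6286 -0.1109  0.14  ]
    [297.5 281.5] [ 0.5167 -0.1008  0.14  ]
side brown [402. 196.] [32. 34.] 90 537.5 [ 0.8395 -0.0227  0.14  ]
    [385. 180.] [0.839  0.0373 0.14  ]
    [419. 180.] [ 0.9085 -0.0018  0.14  ]
    [419. 212.] [ 0.84   -0.0784  0.14  ]
    [385. 212.] [ 0.7752 -0.0421  0.14  ]
side brown [262.5 185.5] [11. 25.] 90 155.0 [0.578  0.1632 0.14  ]
    [250. 180.] [0.5605 0.1942 0.14  ]
    [275. 180.] [0.6125 0.165  0.14  ]
    [275. 191.] [0.595 0.133 0.14 ]
    [250. 191.] [0.5444 0.1614 0.14  ]
farL [0.696  0.1716 0.075 ]
farR [ 0.611  -0.3096  0.075 ]
nearL [0.5771 0.1953 0.075 ]
nearR [ 0.4927 -0.285   0.075 ]
can [0.4843 0.0679 0.1   ]
canb [0.7686 0.0016 0.1   ]
cang [ 0.7342 -0.1834  0.1   ]
```

View pics/crop.png

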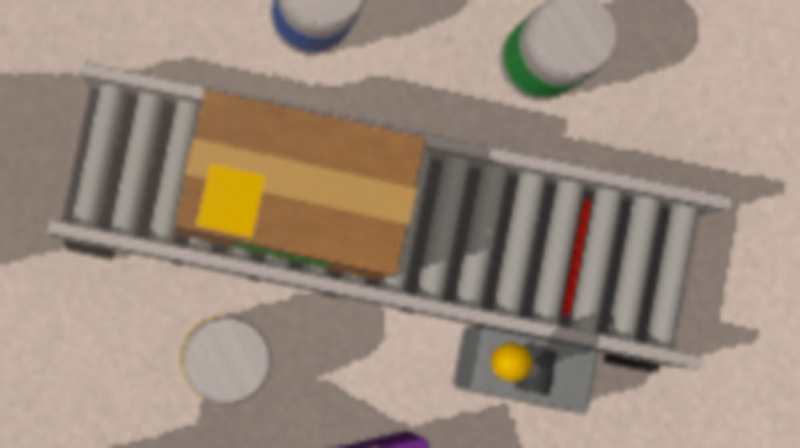

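The top view shows the small brown carton on the conveyor (centre px 313,198), the yellow ball at 379,253 and the lowered red plate at 400,220. Conveyor origin ≈ (0.594, -0.057), yaw ≈ -10°. The rails, ball and plate agree.

```bash
cat >> h.py <<'E'
from scipy.spatial.transform import Rotation as Ro
EX=np.array([.985,-.174,0]);EY=np.array([.174,.985,0]);O=np.array([.594,-.057,0])
RT=np.c_[-EY,-EX,-np.array([0,0,1.])]   # wanted: tool y across the conveyor
if np.linalg.det(RT)<0: RT[:,0]*=-1
def go(cx,cy,z):   # conveyor frame m -> row numbers
    o=get_obs();R=Ro.from_rotvec(o["tool_rot"]).as_matrix()
    p=O+EX*cx+EY*cy+[0,0,z]
    W=min([RT,RT@np.diag([-1,-1,1])],key=lambda W:Ro.from_matrix(R.T@W).magnitude())
    print("row",(R.T@(p-o["tool_pos"])*100).round(2),Ro.from_matrix(R.T@W).as_rotvec().round(3))
def where():
    o=get_obs();d=o["tool_pos"]-O;print("t",round(o["t"],2),"conv",np.round([d@EX,d@EY,d[2]],4),"F",[round(float(o["contact_force"]@e),2) for e in(EX,EY,[0,0,1])],"open",o["opening"])
E
python3 -c "
from h import *
where();go(-.092,-.03,.22);go(-.092,-.03,.126)"
```

```text
t 0.2 conv [-0.4436  0.5589  0.2385] F [0.09, -0.1, -0.34] open 0.08542806087909514
row [-48.37 -48.6    1.91] [-1.000e-03  1.000e-03  1.326e+00]
row [-48.37 -48.58  11.31] [-1.000e-03  1.000e-03  1.326e+00]
```

```bash
python3 -m jog '[[-48.4,-48.6,1.9,0,0,1.326,255],[-48.4,-48.6,1.9,0,0,1.326,255],[-48.4,-48.6,1.9,0,0,1.326,255],[-48.4,-48.6,1.9,0,0,1.326,255],[-48.4,-48.6,1.9,0,0,1.326,255],[-48.4,-48.6,1.9,0,0,1.326,255],[-48.4,-48.6,1.9,0,0,1.326,255],[-48.4,-48.6,1.9,0,0,1.326,255]]' 20; python3 -c "
from h import *
where();go(-.092,-.03,.22)"
```

```text
t: 0.87
tool_pos: [0.3731, 0.2574, 0.2299]
tool_rot: [2.054, 2.377, -0.001]
contact_force: [-0.0, 0.2, 0.0]
opening: -0.0
t 0.87 conv [-0.2723  0.2713  0.2299] F [-0.07, 0.15, 0.03] open -5.795195366947632e-06
row [-34.26   7.62   1.01] [0.    0.001 0.32 ]
```

```bash
python3 -m jog '[[-34.3,7.6,1,0,0,0.32,255],[-34.3,7.6,1,0,0,0.32,255],[-34.3,7.6,1,0,0,0.32,255],[-34.3,7.6,1,0,0,0.32,255],[-34.3,7.6,1,0,0,0.32,255],[-34.3,7.6,1,0,0,0.32,255],[-34.3,7.6,1,0,0,0.32,255],[-34.3,7.6,1,0,0,0.32,255]]'; python3 -c "
from h import *
where();go(-.092,-.03,.126)"
```

```text
t: 1.53
tool_pos: [0.4912, -0.0546, 0.2206]
tool_rot: [2.406, 2.018, -0.0]
contact_force: [1.2, 1.6, 0.4]
opening: 0.0001
t 1.53 conv [-0.1017 -0.0155  0.2206] F [0.88, 1.73, 0.4] open 8.389347064405103e-05
row [-1.45  0.96  9.47] [ 0.001  0.001 -0.   ]
```

```bash
python3 -m jog '[[-1.4,1,3,0,0,0,255],[-1.4,1,6,0,0,0,255],[-1.4,1,8,0,0,0,255],[-1.4,1,9.4,0,0,0,255],[-1.4,1,9.4,0,0,0,255],[-1.4,1,9.4,0,0,0,255]]'; python3 - <<'E'
from h import *
where();go(-.092,-.03,.126)
a=get_image("top")[140:280,240:460];b=get_image("side")[240:400,220:420]
cv2.imwrite("pics/a1.png",np.hstack([cv2.resize(i[:,:,::-1],(400,300),interpolation=cv2.INTER_CUBIC) for i in(a,b)]))
E
```

```text
t: 2.03
tool_pos: [0.498, -0.07, 0.1259]
tool_rot: [-2.407, -2.018, 0.002]
contact_force: [0.1, 0.2, 1.1]
opening: -0.0002
t 2.03 conv [-0.0923 -0.0295  0.1259] F [0.07, 0.18, 1.12] open -0.00018498422171314
row [-0.05  0.03 -0.01] [-0.001  0.    -0.   ]
```

View pics/a1.png

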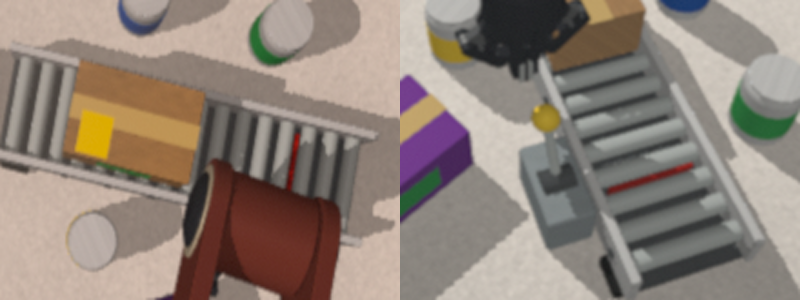

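The fingers (crop, side view) are behind the ball, on its +y side, and in line with it. I'll push now.

```bash
python3 -m jog '[[-2.5,0,0,0,0,0,255],[-3.5,0,0,0,0,0,255],[-4.2,0,0,0,0,0,255],[-4.9,0,0,0,0,0,255],[-5.6,0,0,0,0,0,255],[-6.3,0,0,0,0,0,255],[-7,0,0,0,0,0,255],[-7.6,0,0,0,0,0,255]]'; python3 -c "
from h import *
where()"; python3 -m jog '[[-0.6,0,0,0,0,0,255],[-1.2,0,0,0,0,0,255],[-1.8,0,0,0,0,0,255],[-1.8,0,0,0,0,0,255]]'; python3 - <<'E'
from h import *
where()
a=get_image("top")[140:280,240:460];b=get_image("side")[240:400,220:420]
cv2.imwrite("pics/a2.png",np.hstack([cv2.resize(i[:,:,::-1],(400,300),interpolation=cv2.INTER_CUBIC) for i in(a,b)]))
E
```

```text
t: 2.8
tool_pos: [0.4865, -0.1458, 0.1288]
tool_rot: [2.404, 2.016, 0.002]
contact_force: [1.0, 0.6, 0.9]
opening: 0.0003
t 2.8 conv [-0.0904 -0.1062  0.1288] F [0.85, 0.75, 0.95] open 0.0003420761294008796
t: 3.13
tool_pos: [0.483, -0.1647, 0.1285]
tool_rot: [2.405, 2.015, 0.001]
contact_force: [0.6, -1.2, -0.2]
opening: 0.0002
t 3.13 conv [-0.0906 -0.1254  0.1285] F [0.78, -1.13, -0.16] open 0.00019637219392256973
```

View pics/a2.png

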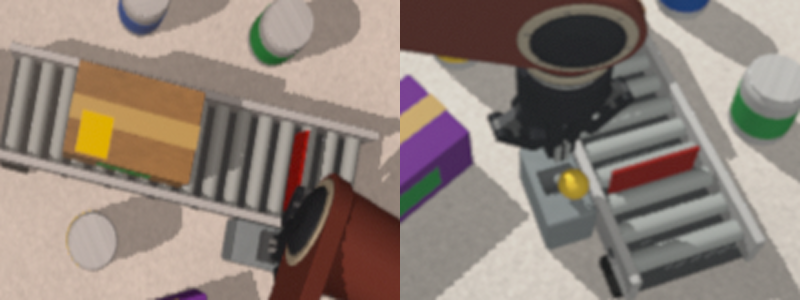

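The lever has snapped over (ball now on the -y side) and the red plate is raised. Next I'll go up and over to behind the carton.

```bash
python3 -m jog '[[2,0,-1,0,0,0,255],[3,0,-4,0,0,0,255],[3,0,-8,0,0,0,255],[3,0,-9.5,0,0,0,255],[3,0,-9.5,0,0,0,255]]'; python3 -c "
from h import *
where();go(0,.205,.22)"
```

```text
t: 3.65
tool_pos: [0.4907, -0.1347, 0.2294]
tool_rot: [2.397, 2.011, 0.009]
contact_force: [0.9, -0.1, -0.2]
opening: 0.0002
t 3.65 conv [-0.0882 -0.0945  0.2294] F [0.94, 0.03, -0.24] open 0.0001848154690217703
row [29.95  8.82  0.94] [0.013 0.004 0.   ]
```

```bash
python3 -m jog '[[30,8.8,0.9,0.013,0,0,135],[30,8.8,0.9,0.013,0,0,135],[30,8.8,0.9,0.013,0,0,135],[30,8.8,0.9,0.013,0,0,135],[30,8.8,0.9,0.013,0,0,135],[30,8.8,0.9,0.013,0,0,135],[30,8.8,0.9,0.013,0,0,135],[30,8.8,0.9,0.013,0,0,135]]';python3 -m jog '[[0,0,0,0,0,0,135]]'; python3 - <<'E'
from h import *
where();go(0,.205,.105)
im=get_image("top")
for c in blobs("top",im,(20,180,120),(32,255,255),100,(230,150,460,270)):
    r=cv2.minAreaRect(c);print(r[0],ray("top",*r[0],.14))
E
```

```text
t: 4.32
tool_pos: [0.6298, 0.1495, 0.2185]
tool_rot: [2.403, 2.023, -0.006]
contact_force: [-0.2, -0.8, -0.1]
opening: 0.04
t: 4.4
tool_pos: [0.6303, 0.1532, 0.2169]
tool_rot: [-2.398, -2.027, 0.006]
contact_force: [-0.1, 0.2, -0.4]
opening: 0.04
t 4.4 conv [-0.0008  0.2134  0.2169] F [-0.15, 0.16, -0.41] open 0.03998270625492184
row [-0.8   0.11 11.19] [-0.003  0.002  0.008]
(295.5, 202.5) [0.59595949 0.05918075 0.14      ]
```

```bash
python3 -m jog '[[0,0.1,3,0,0,0,135],[0,0.1,6.5,0,0,0,135],[0,0.1,9.5,0,0,0,135],[0,0.1,11.2,0,0,0,135],[0,0.1,11.2,0,0,0,135],[0,0.1,11.2,0,0,0,135]]'; python3 - <<'E'
from h import *
where();go(0,.205,.105)
cv2.imwrite("pics/a3.png",np.hstack([cv2.resize(i[:,:,::-1],(400,300),interpolation=cv2.INTER_CUBIC) for i in(get_image("top")[140:280,220:440],get_image("side")[140:300,190:390])]))
E
```

```text
t: 4.95
tool_pos: [0.6282, 0.1502, 0.1025]
tool_rot: [-2.398, -2.024, 0.014]
contact_force: [-0.5, -0.1, 0.9]
opening: 0.0399
t 4.95 conv [-0.0023  0.2101  0.1025] F [-0.45, -0.16, 0.88] open 0.03989797835659899
row [-0.5   0.23 -0.25] [-0.009  0.005  0.006]
```

View pics/a3.png

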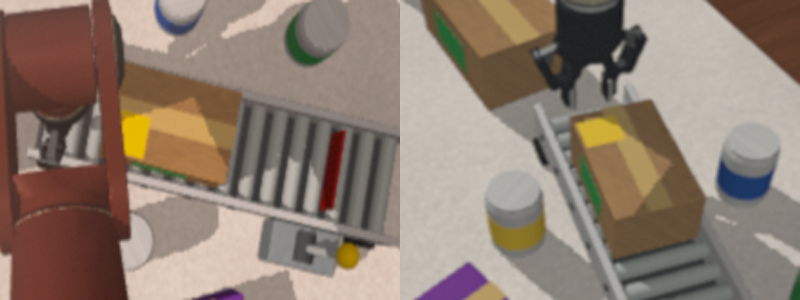

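The fingers stand behind the carton, centred between the rails. The ball is still over and the plate is up. Now a slow push.

```bash
python3 -m jog '[[-1,0.2,0,0,0,0,135],[-2,0.2,0,0,0,0,135],[-2.8,0.2,0,0,0,0,135],[-3.4,0.2,0,0,0,0,135],[-3.9,0.2,0,0,0,0,135],[-4.4,0.2,0,0,0,0,135],[-4.9,0.2,0,0,0,0,135],[-5.4,0.2,0,0,0,0,135]]'; python3 -c "
from h import *
where()"; python3 -m jog '[[-0.5,0,0,0,0,0,135],[-1,0,0,0,0,0,135],[-1.5,0,0,0,0,0,135],[-2,0,0,0,0,0,135],[-2.5,0,0,0,0,0,135],[-3,0,0,0,0,0,135],[-3.5,0,0,0,0,0,135],[-4,0,0,0,0,0,135]]'; python3 - <<'E'
from h import *
where();go(0,.04,.103)
im=get_image("top")
for c in blobs("top",im,(8,70,60),(32,255,255),500,(230,150,460,270)):
    r=cv2.minAreaRect(c);b=cv2.boxPoints(r)
    print([ (lambda d:(round(float(d@EX),3),round(float(d@EY),3)))(ray("top",*p,.14)-O) for p in b])
E
```

```text
t: 5.72
tool_pos: [0.6235, 0.0975, 0.1065]
tool_rot: [-2.4, -2.026, 0.004]
contact_force: [-0.7, 3.7, 1.2]
opening: 0.0402
t 5.72 conv [0.0022 0.1573 0.1065] F [-1.32, 3.53, 1.15] open 0.04024997583846087
t: 6.38
tool_pos: [0.6166, 0.0576, 0.1064]
tool_rot: [-2.4, -2.026, 0.005]
contact_force: [-0.1, 2.8, -0.0]
opening: 0.0402
t 6.38 conv [0.0023 0.1168 0.1064] F [-0.62, 2.73, -0.05] open 0.0401611174405739
row [-7.68 -0.28  0.35] [-0.003  0.002  0.006]
[(-0.062, 0.125), (-0.012, 0.133), (0.002, 0.05), (-0.049, 0.042)]
[(-0.055, 0.02), (0.052, 0.019), (0.051, -0.057), (-0.055, -0.055)]
```

```bash
python3 -m jog '[[-0.5,-0.2,0,0,0,0,135],[-1,-0.2,0,0,0,0,135],[-1.5,-0.2,0.2,0,0,0,135],[-2,-0.2,0.2,0,0,0,135],[-2.5,-0.2,0.2,0,0,0,135],[-3,-0.2,0.2,0,0,0,135],[-3.5,-0.2,0.2,0,0,0,135],[-4,-0.2,0.2,0,0,0,135]]';  python3 -m jog '[[-0.5,0,0,0,0,0,135],[-1,0,0,0,0,0,135],[-1.5,0,0,0,0,0,135],[-2,0,0,0,0,0,135],[-2.5,0,0,0,0,0,135],[-3,0,0,0,0,0,135],[-3.5,0,0,0,0,0,135]]'; python3 - <<'E'
from h import *
where();go(0,.023,.103)
im=get_image("top")
for c in blobs("top",im,(8,70,60),(32,255,255),500,(230,150,460,270)):
    r=cv2.minAreaRect(c);b=cv2.boxPoints(r)
    print([ (lambda d:(round(float(d@EX),3),round(float(d@EY),3)))(ray("top",*p,.14)-O) for p in b])
E
```

```text
t: 7.1
tool_pos: [0.6076, 0.0169, 0.1045]
tool_rot: [-2.401, -2.026, 0.007]
contact_force: [-0.2, 3.5, 1.9]
opening: 0.0406
t: 7.68
tool_pos: [0.6015, -0.0182, 0.1044]
tool_rot: [-2.401, -2.026, 0.008]
contact_force: [-0.7, 2.8, 1.0]
opening: 0.0404
t 7.68 conv [0.0007 0.0395 0.1044] F [-1.17, 2.65, 1.04] open 0.040393348161572244
row [-1.65 -0.07  0.15] [-0.003  0.004  0.006]
[(-0.056, 0.045), (-0.01, 0.046), (-0.006, -0.046), (-0.052, -0.047)]
[(-0.056, -0.089), (0.049, -0.085), (0.052, -0.131), (-0.054, -0.135)]
```

```bash
python3 -m jog '[[-0.3,0,0,0,0,0,135],[-0.6,0,0,0,0,0,135],[-0.8,0,0,0,0,0,135],[-1.0,0,0,0,0,0,135]]';  python3 -m jog '[[-0.15,0,0,0,0,0,135],[-0.3,0,0,0,0,0,135]]'; python3 -m jog '[[-0.15,0,0,0,0,0,135],[-0.3,0,0,0,0,0,135]]'; python3 -c "
from h import *
where()"
```

```text
t: 8.07
tool_pos: [0.5998, -0.0294, 0.1045]
tool_rot: [2.4, 2.025, -0.009]
contact_force: [-0.0, 2.9, 1.3]
opening: 0.0405
t: 8.23
tool_pos: [0.5991, -0.0326, 0.1044]
tool_rot: [2.4, 2.025, -0.01]
contact_force: [-1.0, 2.6, 1.5]
opening: 0.0402
t: 8.4
tool_pos: [0.5992, -0.0332, 0.1047]
tool_rot: [-2.4, -2.023, 0.002]
contact_force: [1.4, 15.7, 1.9]
opening: 0.0401
t 8.4 conv [0.001  0.0243 0.1047] F [-1.35, 15.76, 1.91] open 0.04008199125239009
```

The force jumped to 16 N at tool y = 0.024, where I expected the stop. Retreating along +y, then up.

```bash
python3 -m jog '[[0.2,0,0,0,0,0,135],[0.6,0,0,0,0,0,135],[1.5,0,0,0,0,0,135],[3,0,0,0,0,0,135],[5,0,0,0,0,0,135],[7,0,-1,0,0,0,135],[9,0,-4,0,0,0,135],[11,0,-8,0,0,0,135]]';  python3 -m jog '[[4,0,-4,0,0,0,135],[8,-3,-7,0,0,0,135],[11,-6,-9,0,0,0,135],[13,-10,-9,0,0,0,135],[13,-12,-9,0,0,0,135],[13,-12,-9,0,0,0,135],[13,-12,-9,0,0,0,135]]'; python3 - <<'E'
from h import *
where()
im=get_image("top")
for c in blobs("top",im,(8,70,60),(32,255,255),500,(230,150,460,270)):
    r=cv2.minAreaRect(c);b=cv2.boxPoints(r)
    print([ (lambda d:(round(float(d@EX),3),round(float(d@EY),3)))(ray("top",*p,.14)-O) for p in b])
for p in ((290,252),(320,132),(398,148)):pass
cv2.imwrite("pics/a4.png",np.hstack([cv2.resize(i[:,:,::-1],(400,300),interpolation=cv2.INTER_CUBIC) for i in(im[120:285,230:450],get_image("side")[190:350,220:430])]))
E
```

```text
t: 9.07
tool_pos: [0.6155, 0.0749, 0.1787]
tool_rot: [-2.397, -2.021, 0.012]
contact_force: [0.8, -1.5, -1.2]
opening: 0.0405
t: 9.65
tool_pos: [0.5187, 0.225, 0.2707]
tool_rot: [-2.394, -2.026, 0.01]
contact_force: [0.1, 0.5, -0.5]
opening: 0.0402
t 9.65 conv [-0.1232  0.2647  0.2707] F [0.01, 0.5, -0.5] open 0.04018780478008391
[(-0.054, 0.025), (0.052, 0.023), (0.05, -0.15), (-0.056, -0.147)]
```

View pics/a4.png

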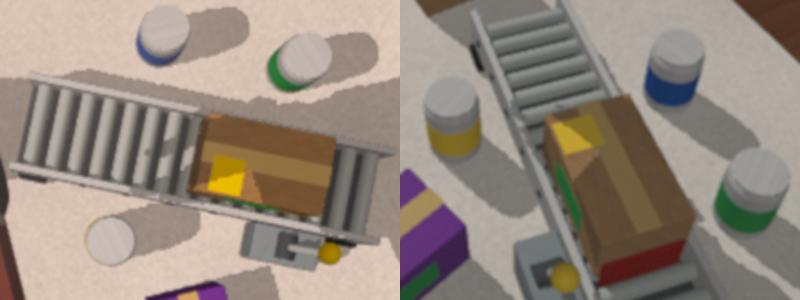

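```bash
python3 -c "
from station import *
finish_job()"
```

```text
the job is handed in; nothing more can be done
```

The job is done and handed in at about 9.7 s. I pushed the yellow-balled lever over first: it snapped across and the red stop plate came up. Then I pushed the small brown carton slowly along the rollers at about 3 N until it met the stop, where the force rose to about 16 N, and backed the fingers off.

**Last checks:**
- **Carton:** its front edge measured between -147 and -150 mm along the conveyor; the stop face is at -147.5 mm. It looks level and square in both views.
- **Lever and plate:** the ball is still on the -y side and the red plate stands up in front of the carton.
- **Cans:** all three are standing and look unmoved, though I checked this only by eye in the last pictures.
- **Robot:** it is clear of everything in the scene.

No check failed. Position measurements are good to about 2 mm, so a gap smaller than that between carton and stop would not show.

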